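# Hold a brass tee over the bench scanner's glass

### The job

First slide the flat white scanner's black focus grip along its track until it is in line with the small steel marker clip beside the track, and leave it there. Then pick up the brass tee (not the elbow or the coupling), carry it over the row of cartons and hold it still over the middle of the scanner's glass, about 15 mm above it, level, branch up, with its straight run along the long side of the glass. Finish while still holding it there: never let the tee touch the scanner, do not let go, and leave all the other things where they are.

Things in the scene. Friction and masses are not known exactly. Their poses are not given: they have to be found in the camera images.
- scanner: flat white bench scanner, fixed, a box 230 x 220 x 50 mm (x, y, z), its flat top 50 mm above the bench. Origin on the bench; the box reaches from x = -140 to +90 mm and y = -110 to +110 mm. The glass lies in the far (+x) part of the top, the focus track (along the scanner's y) in the near (-x) part
- glass (a point): centre of the scanner's glass, 51 mm above the bench and 35 mm to +x of the scanner's origin; axes as the scanner's. The glass is 120 mm long along y and 70 mm wide along x, flush with the scanner's top inside a black border
- focus (a joint): place of the focus grip along its track in m, 0 to 0.12, growing towards the scanner's +y; about 2 N of friction, stays where it is left. It starts in the lower third, always to the -y side of the clip
- focus_top (a point): centre of the top of the focus grip, a black upright block 24 x 16 x 36 mm (scanner's x, y, z) with a white line across its top; its top is 87 mm above the bench. The track runs 95 mm to -x of the scanner's origin; the grip is at scanner y = joint value - 60 mm. Room for fingers on its +y and -y sides
- clip: steel marker clip, a small dark block 20 x 6 x 12 mm (x, y, z) fixed on the scanner's top on the near side of the track, its centre 32 mm to -x of the track's middle line; origin at the centre of its underside, 50 mm above the bench; axes as the scanner's. The focus grip is in line when it has the same scanner y
- tee: loose brass pipe tee, 0.45 kg: straight run 90 mm long along its x (28 mm tube, 34 mm hexagonal collars at both ends) lying on the bench; branch standing up from its middle, 28 mm tube topped by a hexagonal collar 34 mm across flats, 52 to 74 mm above the underside, two flats facing +y and -y. Origin at the centre of its underside, below the branch; z up. Looks the same after a half turn
- elbow: loose brass pipe elbow, bystander: one arm 55 mm long along its +x and one standing up to 64 mm, 34 mm hexagonal collars; origin on its underside beneath the upright arm
- coupling: loose brass coupling, bystander: upright round 34 mm tube 45 mm tall with a hexagonal belt 40 mm across flats; origin at the centre of its underside
- carton0: closed cardboard carton 100 x 75 x 95 mm (along its x, y, z), 0.5 kg, loose, the one nearest the robot in the row of three; origin at the centre of its underside
- carton1: closed cardboard carton 115 x 80 x 82 mm (along its x, y, z), 0.5 kg, loose, the middle one in the row of three; origin at the centre of its underside
- carton2: closed cardboard carton 100 x 75 x 100 mm (along its x, y, z), 0.5 kg, loose, the one farthest from the robot in the row of three; origin at the centre of its underside
- tape: loose roll of white plastic tape lying flat, 90 mm across, hole 60 mm, 24 mm high; bystander; origin at the centre of its underside
- wrench: loose steel wrench lying at the back of the bench, along its x; bystander; origin on its underside near the middle
Things that resemble listed ones, but are neither listed nor needed, are in the scene too. What is shaped like the tee but blue or pink is not meant.

How it is judged:
On the way, in this order (a step that is already met when the one before it is completed fails the run):
1. the focus grip stands in line with the clip (within 5 mm) while the tee still lies where it was (y of focus_top in the frame of clip between -0.005 and 0.005 m and distance of tee from where it was at the start of the episode below 0.03 m), for 0.3 s.
2. the tee is lifted well clear of the bench (height (world z) of tee above 0.085 m and contact force between tee and the fingers above 1 N), for 0.1 s.
At the end, for the whole second after the job is handed in: Fingers hold the tee still, off the scanner: underside 4 to 30 mm above the glass, middle within 12 mm of the glass's centre along each side, upright within 0.15 rad, run along the glass's long side within 0.17 rad; focus grip in line with the clip within 5 mm (x of tee in the frame of glass between -0.012 and 0.012 m and y of tee in the frame of glass between -0.012 and 0.012 m and z of tee in the frame of glass between 0.004 and 0.03 m and angle between the x axis of tee and the y axis of scanner, either way round below 0.17 rad and angle between tee's own z axis and vertical below 0.15 rad and contact force between tee and the fingers above 1 N and contact force between tee and scanner below 0.1 N and linear speed of tee below 0.03 m/s and y of focus_top in the frame of clip between -0.005 and 0.005 m); the arm keeps its last pose, push and grip.
It fails at once if the tee touches the scanner (contact force between tee and scanner above 0.5 N).
It fails at once if another thing is shifted by more than 20 mm (distance of any of elbow, coupling, carton0, carton1, carton2, tape, wrench from where it was at the start of the episode above 0.02 m).
It also fails if it takes over 64 s, if anything falls off the work surface, if the arm or the gripper's body presses on something with over 40 N, if the wrist force passes 120 N, or if a joint passes its speed limit or range.

### The arm

A 6-joint arm with a two-finger parallel gripper is mounted at the origin on the work surface. World frame = base frame: x ahead of the robot, y to its left, z up, the work surface at z = 0. Lengths are in m, angles in rad, forces in N, time in s.
With the tool pointing down it reaches from about 0.3 to 0.875 m from the base axis. Payload 6.4 kg.
Tool frame: the origin (TCP) lies midway between the tips of the shut fingers; the grasp point (between the pads) lies 19 mm behind it; z points along the fingers, y is the line along which they close (so a half turn about z gives the same grasp; the last joint's range is limited). The gripper opens to 85 mm and grips with 20 to 120 N. Pads are 22 mm wide; open, the fingers measure 114 mm over their backs; the gripper's body (76 mm by 85 mm) begins 54 mm behind the grasp point. The pads swing forward as they close: fully open they stand 13 mm farther back than shut.
Start: joints at [1.046, 0.181, 1.607, -0, 1.354, -0.206], TCP at [0.18, 0.546, 0.231] pointing down, gripper open.
Joint ranges: [-2.99, 2.99], [-0.89, 2.07], [0.3, 2.58], [-1.14, 4.28], [0, 2.63], [-3.12, 3.12]. Speed limits (rad/s): [2.57, 2.57, 3.01, 3.14, 3.14, 3.14].

### API

Orientations are given as a unit quaternion [w, x, y, z].
In Python, from bench import * gives the robot as it stands.
- The arm moves only by the tool play_rows, never from a script. Its argument "plan" is a list of rows, each a list of 3 entries, a list of its own where there are three numbers: the finger opening in mm, from 0 to 85.4, then the shift along the tool's x, y, z normalised to -1 to 1, where 1 is 40 cm, then the turn about the tool's z normalised to -1 to 1, where 1 is pi rad. A call has 1 to 10 rows; each row is the pose to reach, as a shift and turn from the pose commanded when the call began, along the tool's axes at that moment, turning the shorter way round; what a row does not reach only later rows make up. A row lasts 1/10 s, in which the tool goes at most 50 mm and 8.59 degrees, less where a joint would pass 70% of its speed; a pose out of reach is approached as far as the arm can. A call with a number of a shift or a turn outside -1 to 1 is refused whole. A call with a gripper value outside its range is refused whole. The fingers move at their own pace and stop on an object; the grip force is fixed at half the most. Time passes only in rows, so rows that repeat a pose let the fingers close. It gives the time, the measured TCP pose, the force, the opening and the grip force at its end, in the units of the state.
- get_obs(): the state, without advancing time (a new reading comes with each control period).
- camera(name): name is "scene" or "top" or "wrist"; returns a dict with "image" (420x560x3 uint8, red, green, blue), "range_z" (420x560 float32, m along the optical axis (not along the pixel's ray), 0 where there is no reading), "intrinsics" (3x3 intrinsics, pixels), "rvec" (rotation vector, rad) and "tvec" (3), from world to camera coordinates, as OpenCV has them; the wrist camera has in their place "T_tool_cam" (4x4, takes a point from camera to tool coordinates, whose origin is the TCP and whose axes are the flange's). Camera axes: x right, y down, z forward; pixel columns grow to the right and rows downward; lengths in m; the calibration is good to about 2 mm. A picture is of the moment at which its call begins: read the wrist's pose just before it.
- hand_in(): hands the job in; it is judged then, once.
Trained networks look in a picture, given as the dict that the camera call returned (one of the last four; its "shot" number tells which), for a name from the list of things; names that differ only in an ending like _2 or _b are one class to them, and where a whole thing is asked for, a point or a joint stands for the part that bears it (a point fixed in the world has none). Each returns a list of dicts, best first, with "conf" (0 to 1); they miss things now and then, are a little off and sometimes report something else, mostly with a low value. They report only what shows in the picture. A call takes as long as a camera call. They do not tell look-alikes from the thing itself.
- search_frame(picture, label): "rect" ([centre column, centre row, width, height] in pixels, round what is visible of it).
- masks_of(picture, label): "mask" (420x560 bool, what is visible of it) and "rect" ([centre column, centre row, width, height] in pixels, round what is visible of it).
The state is a dict: "time_s": time; "q": joint angles; "dq": joint speeds; "joint_efforts": joint torques, N m; "eef_pos": TCP position; "eef_rot": TCP orientation; "wrist_force": force on the tool from outside, world axes, zero at the start; "torque": the same for the moment, N m; "opening": opening from 0.0 (shut) to 1.0 (fully open); "grasp_force": force on a finger pad.
Only numpy, scipy, OpenCV 4.12 (cv2) and the standard library are available. Lean on these libraries where they do the work, as an engineer would, in place of code of your own. Each camera call takes 0.05 s, during which the arm holds its last target. There are 200 camera calls.

## Working session

There is one attempt and no reset: what is moved stays moved. The work goes in short steps, Python scripts to look and compute and a tool call to move; the robot and the scene stay as the last step left them, time stands still between calls to the robot, and variables do not carry over. Pictures are saved under pics/ and viewed, at most 10 in all, crops included, and the job is handed in when it is done.

Besides the shell and the picture viewer there is one more tool, called after "Request:" by a JSON object that holds its "method" and its "body", one argument or row to a line. play_rows: Moves the arm, as the interface text tells. Its arguments: {"type":"object","properties":{"plan":{"type":"array","items":{"type":"array"}}},"required":["plan"]}

```bash
mkdir -p pics; cat > h.py <<'E'
from bench import *
import numpy as np, cv2
def cloud(p):
    K=p["intrinsics"];z=p["range_z"];v,u=np.mgrid[:z.shape[0],:z.shape[1]]
    c=np.stack([(u-K[0,2])/K[0,0]*z,(v-K[1,2])/K[1,1]*z,z],-1)
    if "rvec" in p:
        R=cv2.Rodrigues(np.array(p["rvec"],float))[0]
        w=(c-np.array(p["tvec"]).reshape(3))@R
    else:
        from scipy.spatial.transform import Rotation as Ro
        o=p["obs"];q=o["eef_rot"];R=Ro.from_quat([q[1],q[2],q[3],q[0]]).as_matrix()
        T=np.array(p["T_tool_cam"]);w=(c@T[:3,:3].T+T[:3,3])@R.T+np.array(o["eef_pos"])
    w[z<=0]=np.nan
    return w
def shot(n,f=None):
    o=get_obs();p=camera(n);p["obs"]=o
    if f: cv2.imwrite("pics/"+f,p["image"][:,:,::-1])
    return p
E
python3 - <<'E'
from h import *
o=get_obs();print(o)
for n in("top","scene"):
    p=shot(n,n+"0.png");w=cloud(p)
    for l in["scanner","focus_top","clip","tee","elbow","coupling","carton0","carton1","carton2","tape","wrench"]:
        for d in masks_of(p,l)[:3]:
            m=d["mask"]&~np.isnan(w[...,2])
            if m.sum()<3: continue
            x=w[m];zt=np.percentile(x[:,2],95);t=x[x[:,2]>zt-.008]
            r=cv2.minAreaRect((t[:,:2]*1000).astype(np.float32))
            print(n,l,round(d["conf"],2),np.round(d["rect"]),"z",round(zt,3),"med",np.round(np.median(t,0),3),"rect",np.round(r[0]),np.round(r[1]),round(r[2],1),"rgb",np.median(p["image"][m],0))
E
```

```text
{'time_s': 0.0, 'q': array([ 1.04569757e+00,  1.81554134e-01,  1.60803282e+00,  5.56672261e-05,
        1.35378299e+00, -2.06301269e-01]), 'dq': array([-3.73144688e-04, -4.61040372e-05, -1.24497744e-03, -1.31576091e-03,
        1.44597843e-04,  8.62667600e-04]), 'joint_efforts': array([-6.38954825e-04, -4.44874692e+01, -3.51340306e+01, -3.27226935e-04,
        9.11786046e-03, -5.78059030e-06]), 'eef_pos': array([0.17990113, 0.54554564, 0.2303648 ]), 'eef_rot': array([-3.43159070e-04,  1.58730478e-01,  9.87321551e-01, -8.20160057e-04]), 'wrist_force': array([0.15825773, 0.10469041, 0.22536094]), 'torque': array([0.01157298, 0.01823855, 0.0041629 ]), 'grasp_force': 0.0, 'opening': 0.9988318323314063}
top scanner 0.66 [381. 221.  96.  96.] z 0.055 med [ 0.54  -0.218  0.051] rect [ 542. -218.] [230. 220.] 10.4 rgb [153. 158. 160.]
top clip 0.31 [293. 172.  30.  39.] z 0.104 med [0.674 0.025 0.1  ] rect [674.  26.] [101.  73.] 0.2 rgb [115.  83.  52.]
top tee 0.88 [151. 287.  27.  35.] z 0.077 med [0.353 0.405 0.074] rect [353. 403.] [31. 36.] 0.9 rgb [20. 48. 97.]
top tee 0.7 [227. 264. 
[... 3543 characters left out ...]
.013 0.095] rect [404.  10.] [103.  77.] 1.6 rgb [101.  81.  52.]
scene carton2 0.73 [230. 244.  60.  70.] z 0.102 med [0.683 0.03  0.1  ] rect [681.  26.] [101.  80.] 0.3 rgb [108.5  98.   62. ]
scene carton2 0.64 [283. 225.  62.  66.] z 0.084 med [0.551 0.034 0.082] rect [561.  30.] [ 84. 141.] 87.1 rgb [128.5 104.   61. ]
scene tape 0.94 [328. 374.  52.  58.] z 0.026 med [0.682 0.364 0.024] rect [679. 361.] [89. 89.] 82.3 rgb [214.  216.  195.5]
scene tape 0.51 [229. 245.  59.  67.] z 0.102 med [0.683 0.03  0.1  ] rect [681.  26.] [101.  80.] 0.3 rgb [108.  97.  62.]
scene wrench 0.9 [188. 274.  50.  52.] z 0.01 med [0.783 0.018 0.008] rect [786.   1.] [ 38. 178.] 3.0 rgb [160. 162. 151.]
```

```bash
python3 - <<'E'
import cv2,numpy as np
a=cv2.imread("pics/top0.png")[120:340,130:450];b=cv2.imread("pics/scene0.png")
cv2.imwrite("pics/c0.png",np.vstack([cv2.resize(a,(480,330),interpolation=2)]))
cv2.imwrite("pics/c1.png",cv2.resize(b,(784,588)))
E
```

```text
(no output)
```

View pics/c1.png

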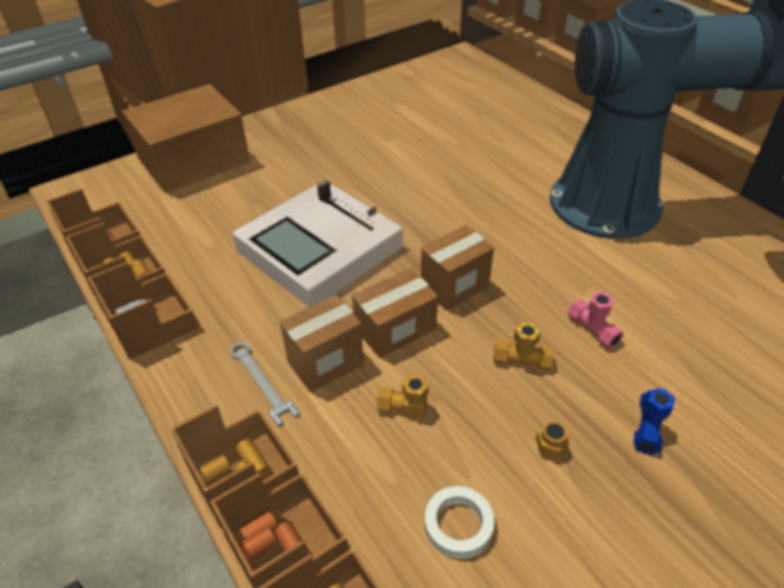

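View pics/c0.png

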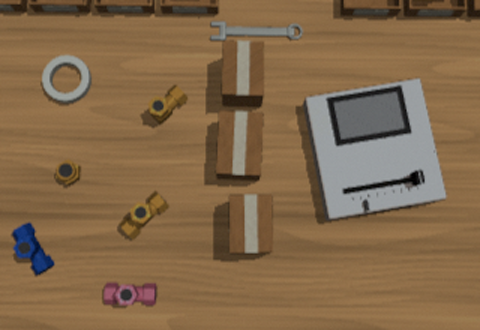

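Request:
{"method": "play_rows", "body": {
  "plan": [
    [85, [-0.2, -0.15, -0.2], 0],
    [85, [-0.836, -0.619, -0.3], 0],
    [85, [-0.836, -0.619, -0.3], 0],
    [85, [-0.836, -0.619, -0.3], 0],
    [85, [-0.836, -0.619, -0.3], 0],
    [85, [-0.836, -0.619, -0.3], 0],
    [85, [-0.836, -0.619, -0.3], 0],
    [85, [-0.836, -0.619, -0.3], 0],
    [85, [-0.836, -0.619, -0.3], 0],
    [85, [-0.836, -0.619, -0.3], 0]
  ]
}}

```text
time_s: 2.2
eef_pos: [0.4229, 0.2028, 0.3526]
eef_rot: [0.002, 0.162, 0.987, -0.0]
wrist_force: [-0.3, 0.5, 1.2]
opening: 0.991
grasp_force: 0.0
```

Request:
{"method": "play_rows", "body": {
  "plan": [
    [85, [0, 0, 0], 0],
    [85, [0, 0, 0], 0],
    [85, [0, 0, 0], 0]
  ]
}}

```text
time_s: 2.5
eef_pos: [0.4193, 0.2071, 0.3509]
eef_rot: [-0.0, 0.158, 0.987, -0.0]
wrist_force: [-0.3, 0.2, 0.8]
opening: 0.993
grasp_force: 0.0
```

```bash
python3 - <<'E'
from h import *
p=shot("wrist","w0.png");w=cloud(p);o=p["obs"];print(o["eef_pos"],o["eef_rot"]);print(p["T_tool_cam"])
for l in["tee"]:
  for d in masks_of(p,l)[:3]:
    m=d["mask"]&~np.isnan(w[...,2]);x=w[m];zt=np.percentile(x[:,2],95)
    t=x[x[:,2]>zt-.006]; b=x[(x[:,2]>.01)&(x[:,2]<.045)]
    R=cv2.minAreaRect((t[:,:2]*1000).astype(np.float32));A=cv2.minAreaRect((x[x[:,2]>.01][:,:2]*1000).astype(np.float32))
    print(l,d["conf"],d["rect"],zt,np.median(t,0),t.min(0),t.max(0),R,A,np.median(p["image"][m],0))
    u,s,v=np.linalg.svd(b[:,:2]-b[:,:2].mean(0),full_matrices=False);print(v[0],np.degrees(np.arctan2(v[0,1],v[0,0])))
E
```

```text
[0.41928487 0.20714338 0.35090782] [-3.94469587e-04  1.57744091e-01  9.87479947e-01 -6.29940801e-07]
[[-7.15018690e-04 -9.52343620e-01 -3.05026422e-01  7.84148984e-02]
 [ 9.99999536e-01 -4.84113750e-04 -8.32635138e-04 -2.07740568e-04]
 [ 6.45287277e-04 -3.05026876e-01  9.52343524e-01 -1.43449900e-01]
 [ 0.00000000e+00  0.00000000e+00  0.00000000e+00  1.00000000e+00]]
tee 0.87 [403.4, 77.1, 66.9, 69.4] 0.07596913916197282 [0.35598929 0.40577857 0.07500616] [0.33939015 0.38694141 0.07005205] [0.3730566  0.42496063 0.07752353] ((356.3925476074219, 405.9387512207031), (33.28639602661133, 38.0005989074707), 3.5736849308013916) ((356.1174011230469, 405.96075439453125), (90.76177978515625, 38.573543548583984), 32.60091781616211) [13. 36. 81.]
[0.85879255 0.51232348] 30.818720024672512
tee 0.77 [258.3, 61.0, 72.2, 50.6] 0.07614647159305396 [0.27741528 0.22603192 0.07517095] [0.26042062 0.20679312 0.0704635 ] [0.29437962 0.24478191 0.07816559] ((277.70819091796875, 226.26083374023438), (37.70341110229492, 33.265541076660156), 28.715227127075195) ((277.27874755859375, 225.99652099609375), (90.00078582763672, 39.20122528076172), 89.43302917480469) [143.  86.  98.]
[-0.017221   -0.99985171] -90.98673911658061
tee 0.74 [276.4, 167.9, 52.4, 67.8] 0.07604604278371577 [0.41880951 0.20584402 0.07504336] [0.40052636 0.18720747 0.07017834] [0.43763386 0.22415957 0.0778046 ] ((419.18328857421875, 205.806396484375), (37.60869598388672, 33.95831298828125), 72.50837707519531) ((419.5132141113281, 206.02633666992188), (38.90317153930664, 90.74925994873047), 43.51576614379883) [129.  99.  61.]
[ 0.68260538 -0.73078718] -46.95242668448127
```

View pics/w0.png

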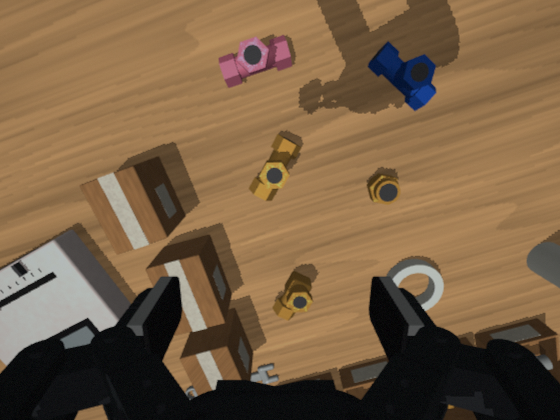

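Request:
{"method": "play_rows", "body": {
  "plan": [
    [85, [-0.478, -0.967, 0], -0.158],
    [85, [-0.478, -0.967, 0], -0.158],
    [85, [-0.478, -0.967, 0], -0.158],
    [85, [-0.478, -0.967, 0], -0.158],
    [85, [-0.478, -0.967, 0], -0.158],
    [85, [-0.478, -0.967, 0], -0.158],
    [85, [-0.478, -0.967, 0], -0.158],
    [85, [-0.478, -0.967, 0], -0.158],
    [85, [-0.478, -0.967, 0], -0.158],
    [85, [-0.478, -0.967, 0], -0.158]
  ]
}}

```text
time_s: 3.6
eef_pos: [0.4805, -0.2251, 0.3504]
eef_rot: [-0.001, -0.087, 0.996, -0.0]
wrist_force: [-0.1, 0.3, -0.3]
opening: 0.996
grasp_force: 0.0
```

Request:
{"method": "play_rows", "body": {
  "plan": [
    [85, [0, 0, 0], 0],
    [85, [0, 0, 0], 0],
    [85, [0, 0, 0], 0],
    [85, [0, 0, 0], 0]
  ]
}}

```text
time_s: 4.0
eef_pos: [0.4807, -0.2195, 0.3516]
eef_rot: [0.0, -0.09, 0.996, -0.0]
wrist_force: [0.8, -0.2, 0.1]
opening: 0.995
grasp_force: 0.0
```

```bash
python3 - <<'E'
from h import *
p=shot("wrist","w1.png");w=cloud(p);o=p["obs"];print(o["eef_pos"],o["eef_rot"])
Z=w[...,2]
near=(w[...,0]>.35)&(w[...,0]<.75)&(w[...,1]<-.08)&(w[...,1]>-.36)
t=w[near&(abs(Z-.051)<.004)];print(len(t),cv2.minAreaRect((t[:,:2]*1000).astype(np.float32)))
for l in["scanner","focus_top","clip"]:
  for d in masks_of(p,l)[:3]:
    m=d["mask"]&~np.isnan(Z);x=w[m];zt=np.percentile(x[:,2],95);t=x[x[:,2]>zt-.004]
    print(l,d["conf"],d["rect"],zt,np.median(t,0),cv2.minAreaRect((t[:,:2]*1000).astype(np.float32)))
for lo,hi in((.057,.068),(.08,.095)):
  m=(near&(Z>lo)&(Z<hi)).astype(np.uint8)
  n,L,S,C=cv2.connectedComponentsWithStats(m)
  for i in range(1,n):
    if S[i,4]>15:
      t=w[L==i];print(lo,S[i],np.mean(t,0),cv2.minAreaRect((t[:,:2]*1000).astype(np.float32)))
E
```

```text
[ 0.48069956 -0.21953853  0.35164939] [ 2.55629936e-04 -8.97898063e-02  9.95960696e-01 -1.32945214e-04]
23181 ((544.3516845703125, -217.6925811767578), (228.1890411376953, 219.76409912109375), 10.360739707946777)
scanner 0.76 [266.8, 207.9, 162.2, 155.2] 0.05284373406444577 [ 0.53231881 -0.21993307  0.05113355] ((544.3041381835938, -217.64385986328125), (227.86737060546875, 218.78982543945312), 10.285821914672852)
focus_top 0.67 [223.7, 169.3, 15.4, 23.5] 0.08954142581119436 [ 0.48629214 -0.2869918   0.08814479] ((486.9200134277344, -287.35601806640625), (23.300737380981445, 15.781777381896973), 12.497687339782715)
clip 0.57 [299.9, 144.2, 4.9, 15.2] 0.0641135342368269 [ 0.43829897 -0.19742024  0.06278332] ((437.62811279296875, -197.64361572265625), (19.1192626953125, 5.415857315063477), 12.02985954284668)
0.057 [296 136   5  16  80] [ 0.43749709 -0.1976013   0.06255614] ((437.634765625, -197.6402130126953), (19.32468605041504, 5.415981292724609), 12.016607284545898)
0.057 [219 159  13  17  35] [ 0.47964892 -0.28423539  0.06307111] ((481.1125183105469, -283.1980285644531), (23.774795532226562, 10.067960739135742), 46.581607818603516)
0.08 [215 162  14  21 258] [ 0.48608397 -0.28669052  0.08759987] ((487.158447265625, -287.2194519042969), (24.66942596435547, 16.057632446289062), 10.116817474365234)
```

View pics/w1.png

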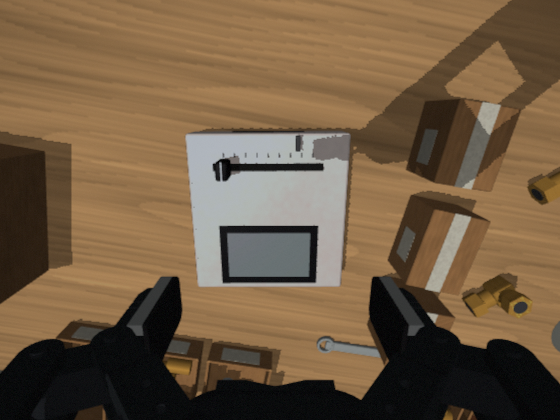

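Request:
{"method": "play_rows", "body": {
  "plan": [
    [85, [0.018, -0.169, 0.2], 0],
    [85, [0.018, -0.169, 0.3], 0],
    [85, [0.018, -0.169, 0.4], 0],
    [85, [0.018, -0.169, 0.5], 0],
    [85, [0.018, -0.169, 0.58], 0],
    [85, [0.018, -0.169, 0.64], 0],
    [85, [0.018, -0.169, 0.69], 0],
    [85, [0.018, -0.169, 0.729], 0],
    [85, [0.018, -0.169, 0.729], 0],
    [85, [0.018, -0.169, 0.729], 0]
  ]
}}

```text
time_s: 5.2
eef_pos: [0.4857, -0.2892, 0.0603]
eef_rot: [0.0, -0.089, 0.996, -0.0]
wrist_force: [0.4, -0.4, -0.2]
opening: 0.995
grasp_force: 0.0
```

Request:
{"method": "play_rows", "body": {
  "plan": [
    [50, [0, 0, 0], 0],
    [25, [0, 0, 0], 0],
    [18, [0, 0, 0], 0],
    [10, [0, 0, 0], 0],
    [10, [0, 0, 0], 0],
    [10, [0, 0, 0], 0],
    [10, [0, 0, 0], 0],
    [10, [0, 0, 0], 0]
  ]
}}

```text
time_s: 6.0
eef_pos: [0.4855, -0.289, 0.0602]
eef_rot: [0.0, -0.089, 0.996, -0.0]
wrist_force: [-1.3, 1.1, 6.4]
opening: 0.174
grasp_force: 59.0
```

Request:
{"method": "play_rows", "body": {
  "plan": [
    [10, [0, 0.03, 0], 0],
    [10, [0, 0.07, 0], 0],
    [10, [0, 0.11, 0], 0],
    [10, [0, 0.15, 0], 0],
    [10, [0, 0.19, 0], 0],
    [10, [0, 0.22, 0], 0],
    [10, [0, 0.244, 0], 0],
    [10, [0, 0.244, 0], 0],
    [10, [0, 0.244, 0], 0],
    [10, [0, 0.244, 0], 0]
  ]
}}

```text
time_s: 7.0
eef_pos: [0.4675, -0.1912, 0.0602]
eef_rot: [-0.0, -0.089, 0.996, 0.0]
wrist_force: [-4.1, 1.8, 10.8]
opening: 0.179
grasp_force: 61.6
```

Request:
{"method": "play_rows", "body": {
  "plan": [
    [85, [0, 0, 0], 0],
    [85, [0, 0, 0], 0],
    [85, [0, 0, 0], 0],
    [85, [0, 0, 0], 0],
    [85, [0, 0, -0.1], 0],
    [85, [0, 0, -0.2], 0],
    [85, [0, 0, -0.32], 0],
    [85, [0, 0, -0.45], 0],
    [85, [0, 0, -0.45], 0],
    [85, [0, 0, -0.45], 0]
  ]
}}

```text
time_s: 8.0
eef_pos: [0.4689, -0.1934, 0.2413]
eef_rot: [0.001, -0.089, 0.996, -0.001]
wrist_force: [-1.0, 0.6, -0.8]
opening: 0.998
grasp_force: 0.0
```

```bash
python3 - <<'E'
from h import *
p=shot("wrist","w2.png");w=cloud(p);o=p["obs"];print(o["eef_pos"],o["eef_rot"])
Z=w[...,2];R=np.array([[.9837,.180],[-.180,.9837]])
near=(w[...,0]>.35)&(w[...,0]<.75)&(w[...,1]<-.08)&(w[...,1]>-.36)
for n,lo,hi in(("clip",.058,.068),("grip",.083,.095)):
  m=(near&(Z>lo)&(Z<hi)).astype(np.uint8)
  k,L,S,C=cv2.connectedComponentsWithStats(m)
  for i in range(1,k):
    if S[i,4]>30:
      r=cv2.minAreaRect((w[L==i][:,:2]*1000).astype(np.float32));print(n,S[i],r,R@(np.array(r[0])-[568.9,-213.2]))
for l in["focus_top","clip"]:
  for d in masks_of(p,l)[:1]:
    m=d["mask"]&~np.isnan(Z);x=w[m];zt=np.percentile(x[:,2],95);t=x[x[:,2]>zt-.004]
    r=cv2.minAreaRect((t[:,:2]*1000).astype(np.float32));print(l,d["conf"],d["rect"],r,R@(np.array(r[0])-[568.9,-213.2]))
E
```

```text
[ 0.46890146 -0.19337566  0.24126851] [ 0.00142867 -0.08864946  0.99606115 -0.00119332]
clip [275 151   6  21 126] ((437.5526428222656, -197.30067443847656), (19.65274429321289, 4.940629005432129), 10.376410484313965) [-126.34451665   39.28269085]
clip [271 181  16   4  31] ((458.0, -192.45950317382812), (2.146937847137451, 15.084187507629395), 7.27051305770874) [-105.35904057   40.36442673]
grip [270 186  18  27 423] ((468.7626037597656, -190.71426391601562), (24.30607795715332, 15.970003128051758), 10.827278137207031) [-94.45772419  40.14394991]
focus_top 0.95 [280.0, 198.4, 14.3, 34.6] ((468.7804260253906, -190.26699829101562), (24.10479736328125, 15.086836814880371), 9.88923168182373) [-94.35968461  40.5807171 ]
clip 0.51 [278.6, 163.1, 0.2, 17.8] ((437.0249328613281, -197.37884521484375), (18.58177947998047, 4.9001288414001465), 10.101072311401367) [-126.87769568   39.30078205]
```

View pics/w2.png

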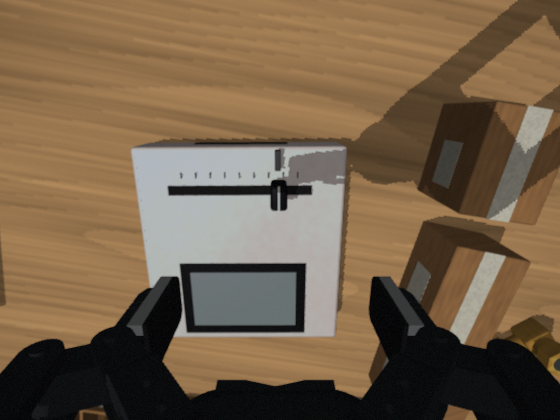

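Request:
{"method": "play_rows", "body": {
  "plan": [
    [85, [-0.054, 0.99, 0], 0.315],
    [85, [-0.054, 0.99, 0], 0.315],
    [85, [-0.054, 0.99, 0], 0.315],
    [85, [-0.054, 0.99, 0], 0.315],
    [85, [-0.054, 0.99, 0], 0.315],
    [85, [-0.054, 0.99, 0], 0.315],
    [85, [-0.054, 0.99, 0], 0.315],
    [85, [-0.054, 0.99, 0], 0.315],
    [85, [-0.054, 0.99, 0], 0.315],
    [85, [-0.054, 0.99, 0], 0.315]
  ]
}}

```text
time_s: 9.15
eef_pos: [0.4171, 0.2044, 0.2377]
eef_rot: [-0.002, 0.392, 0.92, -0.0]
wrist_force: [1.0, -0.4, 0.3]
opening: 1.002
grasp_force: 0.0
```

Request:
{"method": "play_rows", "body": {
  "plan": [
    [85, [0, 0, 0], 0],
    [85, [0, 0, 0], 0],
    [85, [0, 0, 0], 0],
    [85, [0, 0, 0], 0]
  ]
}}

```text
time_s: 9.55
eef_pos: [0.4197, 0.1997, 0.2395]
eef_rot: [-0.0, 0.396, 0.918, -0.0]
wrist_force: [1.1, -0.2, -0.6]
opening: 0.996
grasp_force: 0.0
```

```bash
python3 - <<'E'
from h import *
from scipy.spatial.transform import Rotation as Ro
p=shot("wrist","w3.png");w=cloud(p);o=p["obs"];print(o["eef_pos"],o["eef_rot"])
q=o["eef_rot"];R=Ro.from_quat([q[1],q[2],q[3],q[0]]).as_matrix()
for d in masks_of(p,"tee")[:3]:
    m=d["mask"]&~np.isnan(w[...,2]);x=w[m];zt=np.percentile(x[:,2],95);t=x[x[:,2]>zt-.006]
    c=cv2.minAreaRect((t[:,:2]*1000).astype(np.float32));A=cv2.minAreaRect((x[x[:,2]>.012][:,:2]*1000).astype(np.float32))
    print(d["conf"],d["rect"],zt,c,A,np.median(p["image"][m],0))
    b=np.array([*c[0],46])/1000-o["eef_pos"];print("shift",R.T@b/.4,"tool y deg",np.degrees(np.arctan2(R[1,1],R[0,1])))
E
```

```text
[0.41966862 0.19967436 0.23948308] [-1.32365461e-04  3.95896675e-01  9.18295042e-01 -1.45495661e-04]
0.87 [283.2, 178.8, 36.9, 82.5] 0.0759789353728668 ((419.14044189453125, 205.67477416992188), (33.931114196777344, 38.03450393676758), 43.01491165161133) ((418.95672607421875, 205.23806762695312), (38.44619369506836, 90.70732879638672), 43.462181091308594) [123.  95.  64.]
shift [0.01175191 0.00951853 0.48370571] tool y deg 43.35618210325929
0.87 [193.1, 69.0, 86.0, 96.6] 0.07601931933937482 ((277.2354736328125, 225.7402801513672), (38.43062973022461, 34.74362564086914), 88.83180236816406) ((277.3604736328125, 225.72998046875), (90.60391235351562, 39.56399154663086), 89.31771850585938) [131.  78.  84.]
shift [ 0.2917816  -0.21399017  0.48382467] tool y deg 43.35618210325929
0.63 [381.5, 8.2, 84.3, 13.1] 0.03159488856062586 ((389.9489440917969, 412.01898193359375), (26.94068717956543, 4.786611557006836), 37.295021057128906) ((371.38702392578125, 396.0432434082031), (75.75550079345703, 8.876482963562012), 36.37430953979492) [13. 42. 97.]
shift [0.43693628 0.31061024 0.48364808] tool y deg 43.35618210325929
```

Request:
{"method": "play_rows", "body": {
  "plan": [
    [85, [0.012, 0.0095, 0.1], 0],
    [85, [0.012, 0.0095, 0.2], 0],
    [85, [0.012, 0.0095, 0.28], 0],
    [85, [0.012, 0.0095, 0.35], 0],
    [85, [0.012, 0.0095, 0.41], 0],
    [85, [0.012, 0.0095, 0.45], 0],
    [85, [0.012, 0.0095, 0.485], 0],
    [85, [0.012, 0.0095, 0.485], 0],
    [85, [0.012, 0.0095, 0.485], 0],
    [85, [0.012, 0.0095, 0.485], 0]
  ]
}}

```text
time_s: 10.65
eef_pos: [0.4198, 0.2069, 0.0466]
eef_rot: [0.001, 0.395, 0.919, 0.0]
wrist_force: [0.7, 1.4, -0.2]
opening: 0.995
grasp_force: 0.0
```

Request:
{"method": "play_rows", "body": {
  "plan": [
    [60, [0, 0, 0], 0],
    [45, [0, 0, 0], 0],
    [38, [0, 0, 0], 0],
    [25, [0, 0, 0], 0],
    [25, [0, 0, 0], 0],
    [25, [0, 0, 0], 0],
    [20, [0, 0, 0], 0],
    [20, [0, 0, 0], 0]
  ]
}}

```text
time_s: 11.45
eef_pos: [0.419, 0.2069, 0.0462]
eef_rot: [0.0, 0.395, 0.919, 0.0]
wrist_force: [-1.3, 0.2, 5.5]
opening: 0.387
grasp_force: 59.6
```

Request:
{"method": "play_rows", "body": {
  "plan": [
    [20, [0, 0, -0.04], 0],
    [20, [0, 0, -0.1], 0],
    [20, [0, 0, -0.17], 0],
    [20, [0, 0, -0.24], 0],
    [20, [0, 0, -0.31], 0],
    [20, [0, 0, -0.38], 0],
    [20, [0, 0, -0.44], 0],
    [20, [0, 0, -0.475], 0],
    [20, [0, 0, -0.475], 0],
    [20, [0, 0, -0.475], 0]
  ]
}}

```text
time_s: 12.45
eef_pos: [0.4181, 0.2066, 0.2343]
eef_rot: [-0.001, 0.395, 0.919, -0.001]
wrist_force: [0.1, -0.5, -5.6]
opening: 0.389
grasp_force: 61.8
```

```bash
cat > g.py <<'E'
from h import *
from scipy.spatial.transform import Rotation as Ro
o=get_obs();q=o["eef_rot"];R=Ro.from_quat([q[1],q[2],q[3],q[0]]).as_matrix()
print(o["eef_pos"],q,o["opening"],o["grasp_force"],o["wrist_force"])
g=np.array([.5689+.035*.9837,-.2132+.035*.18,.113]);print("glass",g,"shift",R.T@(g-o["eef_pos"])/.4,"tool y",np.degrees(np.arctan2(R[1,1],R[0,1])))
E
python3 g.py; python3 - <<'E'
from h import *
p=shot("wrist","w4.png");q=shot("scene","s4.png")
a=p["image"];b=cv2.resize(q["image"][60:340,150:520],(560,424))[:420]
cv2.imwrite("pics/c4.png",cv2.resize(np.hstack([a,b]),(800,300))[:,:,::-1])
E
```

```text
[0.41811656 0.20664145 0.23431857] [-7.94567864e-04  3.94981080e-01  9.18688741e-01 -5.58424691e-04] 0.3893043951479139 61.76184481708333 [ 0.1124085  -0.53197607 -5.6372807 ]
glass [ 0.6033295 -0.2069     0.113    ] shift [-1.06916419 -0.37473253  0.30282745] tool y 43.470436831218926
```

View pics/c4.png

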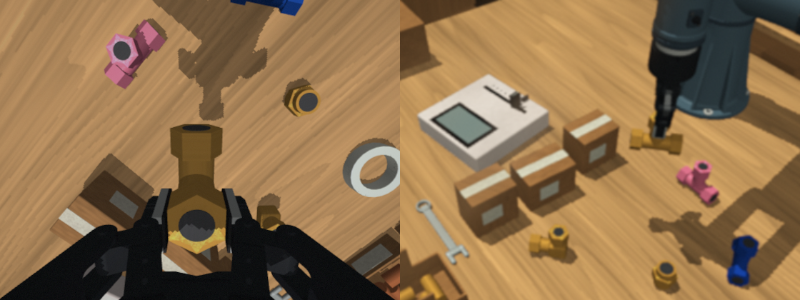

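Request:
{"method": "play_rows", "body": {
  "plan": [
    [20, [-0.06, -0.02, 0], 0.018],
    [20, [-0.15, -0.052, 0], 0.036],
    [20, [-0.25, -0.087, 0], 0.055],
    [20, [-0.35, -0.122, 0], 0.073],
    [20, [-0.45, -0.157, 0], 0.092],
    [20, [-0.55, -0.192, 0], 0.11],
    [20, [-0.65, -0.227, 0], 0.13],
    [20, [-0.75, -0.262, 0], 0.15],
    [20, [-0.84, -0.294, 0], 0.167],
    [20, [-0.9, -0.315, 0], 0.184]
  ]
}}

```text
time_s: 13.55
eef_pos: [0.575, -0.1437, 0.2335]
eef_rot: [-0.001, 0.642, 0.767, -0.001]
wrist_force: [0.2, 0.3, -4.6]
opening: 0.387
grasp_force: 61.6
```

Request:
{"method": "play_rows", "body": {
  "plan": [
    [20, [0, 0, 0], 0],
    [20, [0, 0, 0], 0],
    [20, [0, 0, 0], 0],
    [20, [0, 0, 0], 0]
  ]
}}

```text
time_s: 13.95
eef_pos: [0.5747, -0.1399, 0.2352]
eef_rot: [-0.001, 0.64, 0.769, -0.0]
wrist_force: [-0.8, -0.0, -4.7]
opening: 0.391
grasp_force: 61.7
```

```bash
python3 g.py
```

```text
[ 0.57468263 -0.13988789  0.23521631] [-5.39480709e-04  6.39807811e-01  7.68534756e-01 -4.76162331e-05] 0.3905628385884624 61.71483298530802 [-0.83826635 -0.03061397 -4.6857497 ]
glass [ 0.6033295 -0.2069     0.113    ] shift [-0.17797246  0.04029182  0.30537346] tool y 10.445022958878813
```

Request:
{"method": "play_rows", "body": {
  "plan": [
    [20, [-0.06, 0.013, 0], 0],
    [20, [-0.12, 0.027, 0], 0],
    [20, [-0.178, 0.04, 0.03], 0],
    [20, [-0.178, 0.04, 0.09], 0],
    [20, [-0.178, 0.04, 0.15], 0],
    [20, [-0.178, 0.04, 0.2], 0],
    [20, [-0.178, 0.04, 0.24], 0],
    [20, [-0.178, 0.04, 0.275], 0],
    [20, [-0.178, 0.04, 0.275], 0],
    [20, [-0.178, 0.04, 0.275], 0]
  ]
}}

```text
time_s: 14.95
eef_pos: [0.604, -0.2082, 0.1261]
eef_rot: [0.0, 0.64, 0.768, 0.0]
wrist_force: [-0.0, 0.6, -4.8]
opening: 0.386
grasp_force: 61.5
```

Request:
{"method": "play_rows", "body": {
  "plan": [
    [20, [0, 0, 0], 0],
    [20, [0, 0, 0], 0],
    [20, [0, 0, 0], 0]
  ]
}}

```text
time_s: 15.25
eef_pos: [0.6041, -0.2086, 0.1267]
eef_rot: [0.001, 0.64, 0.768, 0.0]
wrist_force: [0.7, -0.3, -5.4]
opening: 0.381
grasp_force: 61.5
```

```bash
python3 g.py; python3 - <<'E'
from h import *
p=shot("wrist","w5.png");q=shot("scene","s5.png")
A=np.array([[.9837,.180],[-.180,.9837]])
for n,p_ in(("w",p),("s",q)):
  w=cloud(p_)
  for d in masks_of(p_,"tee")[:4]:
    m=d["mask"]&~np.isnan(w[...,2]);x=w[m]
    if len(x)<20: continue
    l=(x[:,:2]*1000-[568.9,-213.2])@A.T
    print(n,round(d["conf"],2),np.round(d["rect"]),"local 2/98pct",np.round(np.percentile(l,[2,50,98],0),1).tolist(),"z",np.round(np.percentile(x[:,2],[2,98]),3),np.median(p_["image"][m],0))
a=p["image"];b=cv2.resize(q["image"][80:290,130:410],(560,420))
cv2.imwrite("pics/c5.png",cv2.resize(np.hstack([a,b]),(800,300))[:,:,::-1])
E
```

```text
[ 0.60412656 -0.20857167  0.12667195] [7.80814794e-04 6.40435596e-01 7.68011470e-01 1.40769222e-04] 0.381263139526053 61.54127776622772 [ 0.65783922 -0.33594662 -5.4040153 ]
glass [ 0.6033295 -0.2069     0.113    ] shift [ 0.00450403 -0.00125087  0.0341738 ] tool y 10.35138843701016
w 0.57 [278. 264.  84. 181.] local 2/98pct [[18.7, -18.0], [35.1, 10.3], [51.6, 42.1]] z [0.092 0.156] [84. 63. 33.]
s 0.96 [467. 302.  31.  47.] local 2/98pct [[-141.2, 615.2], [-82.0, 651.5], [-50.3, 675.5]] z [-0.001  0.076] [23. 54. 97.]
s 0.72 [427. 230.  39.  42.] local 2/98pct [[-239.6, 438.3], [-197.1, 487.8], [-181.8, 527.6]] z [0.    0.075] [144.  76.  85.]
s 0.56 [206. 157.  32.  39.] local 2/98pct [[22.1, -45.1], [43.4, 9.8], [55.8, 41.8]] z [0.053 0.156] [111.  82.  41.]
```

View pics/c5.png

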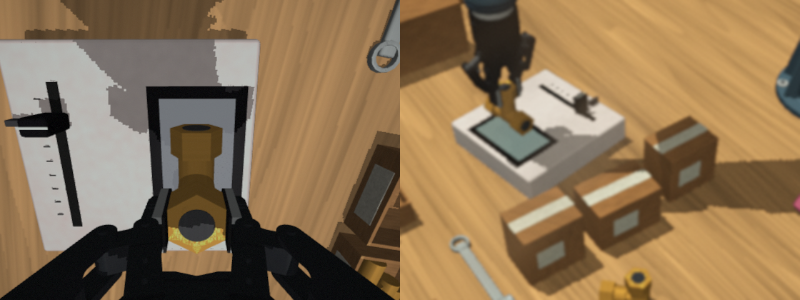

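Request:
{"method": "play_rows", "body": {
  "plan": [
    [20, [0.004, -0.001, 0.01], 0],
    [20, [0.004, -0.001, 0.022], 0],
    [20, [0.004, -0.001, 0.033], 0],
    [20, [0.004, -0.001, 0.033], 0],
    [20, [0.004, -0.001, 0.033], 0],
    [20, [0.004, -0.001, 0.033], 0],
    [20, [0.004, -0.001, 0.033], 0],
    [20, [0.004, -0.001, 0.033], 0]
  ]
}}

```text
time_s: 16.25
eef_pos: [0.6031, -0.2069, 0.1127]
eef_rot: [0.0, 0.64, 0.768, 0.0]
wrist_force: [-0.6, -1.2, -5.6]
opening: 0.388
grasp_force: 61.6
```

```bash
python3 g.py; python3 - <<'E'
from h import *
p=shot("wrist","w6.png");w=cloud(p)
A=np.array([[.9837,.180],[-.180,.9837]])
d=masks_of(p,"tee")[0];m=d["mask"]&~np.isnan(w[...,2]);x=w[m];l=(x[:,:2]*1000-[568.9,-213.2])@A.T
print(d["conf"],np.percentile(l,[2,98],0),np.percentile(x[:,2],[2,98]))
d=masks_of(p,"focus_top")
for d in d[:1]:
  m=d["mask"]&(w[...,2]>.08);x=w[m];print(d["conf"],((np.median(x[:,:2],0)*1000-[568.9,-213.2])@A.T))
E
```

```text
[ 0.60308753 -0.20686515  0.11270639] [1.73640777e-04 6.40424754e-01 7.68020901e-01 1.40230484e-05] 0.38778164000612086 61.638046314474195 [-0.55631423 -1.24787004 -5.57927553]
glass [ 0.6033295 -0.2069     0.113    ] shift [-0.0001946   0.0005796  -0.00073384] tool y 10.353000982547538
0.73 [[ 18.29881656 -15.45055976]
 [ 50.6546063   43.97393537]] [0.08407133 0.14252725]
0.71 [-90.88658979  40.82640879]
```

Centred, about 16 mm above the glass, with the grip in line. Handing in.

```bash
python3 -c "
from bench import *
print(hand_in())"
```

```text
the job is handed in; nothing more can be done
None
```

I slid the focus grip to within about 1–2 mm of the clip and handed the job in holding the brass tee level over the middle of the glass, about 16 mm up with its run along the long side. The hand-in gave no verdict, so these are my own last measurements.

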